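# Open the coppersmith's warming pot

## Robot

A 6-joint arm with a two-finger parallel gripper is mounted at the origin on the work surface. World frame = base frame: x ahead of the robot, y to its left, z up, the work surface at z = 0. Lengths are in mm, angles in rad, forces in N, time in s.
With the tool pointing down it reaches from about 350 to 975 mm from the base axis. Payload 7.1 kg.
Tool frame: the origin (TCP) lies at the very end of the fingers, on their centre line; the grasp point (between the pads) lies 19 mm behind it (ctrl.grasp_offset is the distance from the TCP to the grasp point, in mm); z points along the fingers, y is the line along which they close (so a half turn about z gives the same grasp; the last joint's range is limited). The gripper opens to 88 mm and grips with 3 to 60 N. Pads are 20 mm wide; open, the fingers measure 115 mm over their backs; the gripper's body (75 mm by 178 mm) begins 61 mm behind the grasp point.
Start: joints at [1.33, 0.423, 1.63, -0, 1.089, -0.019], TCP at [137.46, 609.68, 222.675] pointing down, gripper open.
Joint ranges: [-3, 3], [-0.9, 2.11], [0.09, 2.58], [-1.31, 4.45], [0.11, 2.69], [-2.54, 2.54]. Speed limits (rad/s): [2.39, 2.39, 3.01, 3.14, 3.14, 3.14].

## Interface

Orientations are given as a rotation vector (axis times angle).
In Python, from workcell import ctrl, viewer, ticket, models gives the robot as it stands.
- The arm moves only by the tool play_rows, never from a script. Its arguments are lists of equal length, an entry for each row: "dp": the shift along the world's x, y, z in mm, a list of three; "yaw": the turn about the world's z in degrees. In form: {"dp": [[tx, ty, tz], ...], "yaw": [yaw, ...]}. A call has 1 to 8 rows; each row shifts and turns the commanded pose from where the row before left it; what a row does not reach is not made up. A row lasts 1/12 s, in which the tool goes at most 41.7 mm and 7.16 degrees, less where a joint would pass 70% of its speed; a pose out of reach is approached as far as the arm can. A call is refused whole if a number of a shift passes 41.7 or a number of a turn 7.16, either way. A call with a gripper value outside its range is refused whole. "gripper" is the closure, from 0 (fully open) to 1 (shut), set as the call begins (left out, the last holds). The fingers move at their own pace and stop on an object; the grip force is fixed at half the most. Time passes only in rows, so rows that do not move let the fingers close. It gives the time, the measured TCP pose, the force, the opening and the grip force at its end, in the units of the state.
- ctrl.get_obs(): the state, without advancing time (a new reading comes with each control period).
- viewer.get_image(name): name is "scene" or "top" or "wrist"; returns a dict with "pixels" (400x640x3 uint8, red, green, blue), "range_z" (400x640 float32, mm along the optical axis (not along the pixel's ray), 0 where there is no reading), "fx", "fy", "cx", "cy" (pixels), "T" (4x4, takes a point from camera to world coordinates); the wrist camera has in their place "hand_eye" (4x4, takes a point from camera to tool coordinates, whose origin is the TCP and whose axes are the flange's). Camera axes: x right, y up, looking along -z (the intrinsics and any distortion apply to the point x, -y, -z); pixel columns grow to the right and rows downward; lengths in mm; the calibration is good to about 2 mm. The wrist camera is an equidistant fisheye: a pixel r from the principal point sees the ray r / f radians off the axis. A picture is of the moment at which its call begins: read the wrist's pose just before it.
- ticket.close_job(): hands the job in; it is judged then, once.
Trained networks look in a picture, given as the dict that the camera call returned (one of the last four; its "shot" number tells which), for a name from the list of things; names that differ only in an ending like _2 or _b are one class to them, and where a whole thing is asked for, a point or a joint stands for the part that bears it (a point fixed in the world has none). Each returns a list of dicts, best first, with "conf" (0 to 1); they miss things now and then, are a little off and sometimes report something else, mostly with a low value. They report only what shows in the picture. A call takes as long as a camera call. They do not tell look-alikes from the thing itself.
- models.look_for(picture, name): "bbox" ([centre column, centre row, width, height] in pixels, round what is visible of it).
- models.landmark_of(picture, name): "location" ([column, row] in pixels: a listed point, or the origin of a listed thing).
The state is a dict: "t": time; "qpos": joint angles; "qvel": joint speeds; "joint_torque": joint torques, N m; "ee_pos": TCP position; "orientation": TCP orientation; "ft_force": force on the tool from outside, world axes, zero at the start; "moment": the same for the moment, N m; "width": finger opening in mm; "grasp_force": force on a finger pad.
Only numpy, scipy, OpenCV 4.12 (cv2) and the standard library are available. Lean on these libraries where they do the work, as an engineer would, in place of code of your own. Each camera call takes 0.05 s, during which the arm holds its last target. There are 200 camera calls.

## Task

First turn the black dial on the pot warmer clockwise until its pointer is at the raised index rib on the side nearest the pot. Then take the lid off the copper pot by its knob, reaching in under the iron stake that hangs over it, and set it down knob up in the middle of the round cork pad, without dropping it. Leave the pot standing on its hot plate and leave the cup, the hammer and the tin where they are.

Things in the scene. Friction and masses are not known exactly. Their poses are not given: they have to be found in the camera images.
- warmer: Fixed grey pot warmer, box with upper face 50 mm above the table. Origin: on the table under the centre of its round hot plate (170 mm diameter, top at z = 58 mm). Its -x points roughly to the robot: the box spans x = -235 (control ledge with the dial) to +105 mm, y = -105 to +105 mm. It stands left or right of the robot's middle line, the cork pad on the other side.
- dial (a joint): Angle of the dial (rad): grows as the dial turns clockwise seen from above, range 0 to 4.0. At 2.40 the pointer is exactly at the index rib (within 0.12 counts). It starts between 1.0 and 1.9, turns stiffly (0.04 N m of dry friction) and stays where it is left.
- dial_grip (a point): On the black dial's upright turning axis, 78 mm above the table, 185 mm from the hot plate's centre towards the warmer's -x. Dial: disc 60 mm diameter, top at z = 56 mm, with an upright bar grip 56 mm long, 14 mm wide, top at z = 82 mm. The bar lies along this point's x; the pointer is its +x end (small nose, white line on top; +x turns with the dial). z is up.
- index_mark (a point): The raised index rib, a plain steel rib 22 x 7 mm on the warmer's upper face, on the warmer's +x side of the dial (between dial and pot), 52 mm from the dial's axis, 54 mm above the table.
- pot: Loose copper pot of 0.95 kg standing in the middle of the hot plate: 140 mm outer diameter, 80 mm high, wall 3 mm, no handles. Origin: centre of its underside; z up. Rim at 138 mm above the table.
- lid: Loose copper lid, 0.2 to 0.4 kg. Origin: centre of its underside, 130 mm above the table when on the pot; z up. Heights above origin: plug 124 mm diameter, 0 to 8 mm, fits in the pot's mouth with 5 mm play all round; disc 149 mm diameter, 8 to 13 mm, lies on the rim; slight step to 15 mm; brass stem 16 mm diameter to 28 mm; round dark wooden knob, an upright cylinder.
- lid_knob (a point): Centre of the lid's wooden knob, a cylinder of 26 mm diameter and 26 mm height (28 to 54 mm above the lid's origin); this point is 41 mm above the lid's origin, 171 mm above the table while on the pot.
- stake: Fixed iron forming stake in a wooden stump. Origin on the table within 6 mm of the warmer's, same yaw. In its frame (mm) the stump (110 diameter, 115 high) is at x 170, y 85, behind the pot. The iron bar, 26 thick, rises from it through (155,105,190), (115,115,245) and (60,105,273) to (12,70,281), then runs level along -y to its tip, right over the lid's knob, about 84 above the knob's top.
- stake_tip (a point): Centre of the stake's blunt tip (34 mm thick), at x 12, y -62, z 281 mm in the stake's frame. Under the stake a gripper pointing straight down does not fit over the knob; tilted 30 to 45 degrees, with the wrist towards the warmer's -x (robot) side, it does, and the lid then comes out towards that side.
- pad: Fixed round cork pad, 200 mm diameter, 12 mm thick. Origin: centre of its underside on the table. Nothing is on it.
- cup: Bystander: small loose open copper cup, 72 mm diameter, 75 mm high, standing near the table's middle line. Origin: centre of its underside.
- hammer: Bystander: loose hammer lying on the table to the left, about 260 mm long along its own x, head to +x, 26 mm high. Origin: underside, near its middle.
- tin: Bystander: loose closed metal tin, 70 mm diameter, 95 mm high, standing to the right. Origin: centre of its underside.
Things that resemble listed ones, but are neither listed nor needed, are in the scene too. Of the things shaped like the pad, the cork one is meant.

How it is judged:
By the outcome, as a careful person would: the job done as asked, in the order asked, and still so for the second after the job is handed in, with the robot touching nothing.
It also fails if it takes over 61 s, if anything falls off the work surface, if the arm or the gripper's body presses on something with over 40 N, if the wrist force passes 120 N, or if a joint passes its speed limit or range.

## Working session

There is one attempt and no reset: what is moved stays moved. The work goes in short steps, Python scripts to look and compute and a tool call to move; the robot and the scene stay as the last step left them, time stands still between calls to the robot, and variables do not carry over. Pictures are saved under pics/ and viewed, at most 10 in all, crops included, and the job is handed in when it is done.

Besides the shell and the picture viewer there is one more tool, called as name([rows], argument=value, ...), one row to a line, values as JSON. play_rows: Moves the arm, as the interface text tells. Its arguments: {"type":"object","properties":{"dp":{"type":"array"},"yaw":{"type":"array"},"gripper":{"type":"number"}},"required":["dp","yaw"]}

```bash
ls; mkdir -p pics; cat > h.py <<'E'
import numpy as np, cv2
from workcell import ctrl, viewer, ticket, models
def unproj(p,u,v,z=None,h=None):
    """pixel -> world: by depth z or by height h (static cameras)"""
    T=np.array(p['T']); d=np.array([(u-p['cx'])/p['fx'],-(v-p['cy'])/p['fy'],-1.0])
    R=T[:3,:3]; o=T[:3,3]; w=R@d
    if h is not None: return o+w*(h-o[2])/w[2]
    if z is None: z=np.median(p['range_z'][int(v)-1:int(v)+2,int(u)-1:int(u)+2])
    return o+w*z
def save(p,n): cv2.imwrite('pics/'+n,cv2.cvtColor(np.ascontiguousarray(p['pixels']),cv2.COLOR_RGB2BGR))
E
python3 - <<'E'
from h import *
np.set_printoptions(precision=1,suppress=True)
H=dict(dial_grip=78,index_mark=54,lid_knob=171,pot=58,lid=130,stake_tip=281,pad=0,warmer=0,cup=0,hammer=0,tin=0)
for c in ['top','scene']:
    p=viewer.get_image(c); save(p,c+'.png'); print(c,[k for k in p if k not in('pixels','range_z')], np.array(p['T'])[:3,3])
    for n,h in H.items():
        for r in models.landmark_of(p,n)[:3]:
            u,v=r['location']; print(n,round(r['conf'],2),np.array([u,v]),unproj(p,u,v,h=h)[:2], unproj(p,u,v))
print(ctrl.get_obs())
E
```

```text
pics
top ['fx', 'fy', 'cx', 'cy', 'T', 'shot'] [ 380.2   -9.5 1543.9]
dial_grip 0.59 [390.1 203.7] [ 486.3 -229.7] [ 486.3 -229.7   78.4]
index_mark 0.66 [384.5 190.1] [ 529.3 -217.9] [ 529.3 -217.9   53.8]
lid_knob 0.87 [381.9 144.1] [ 646.2 -198.5] [ 645.6 -198.   174.3]
lid_knob 0.23 [302.6 125.1] [704.6  20.9] [732.1  23.4  54.5]
lid 0.64 [380.2 140.6] [ 664.4 -199.6] [ 653.5 -192.3  184.4]
stake_tip 0.57 [412.5 124.2] [ 674.9 -263.5] [ 671.9 -261.   293.5]
pad 0.98 [240.8 170.1] [607.1 219.7] [605.5 218.2  10.7]
pad 0.96 [192.  298.1] [216.6 372.8] [217.9 369.9  11.6]
pad 0.74 [269.8 249.7] [358.4 133.3] [358.6 132.   14.1]
cup 0.69 [305.3 119.4] [763.   15.8] [762.3  15.8   2.8]
hammer 0.83 [160.2 214.8] [473.3 470. ] [471.9 462.6  23.9]
tin 0.58 [451.2 163.8] [ 612.5 -436.2] [ 598.5 -410.4   93.4]
tin 0.31 [379.6 139.3] [ 694.7 -215.3] [ 657.6 -191.   182. ]
scene ['fx', 'fy', 'cx', 'cy', 'T', 'shot'] [1381.5 -589.3  925.3]
dial_grip 0.5 [258.1 246.2] [ 477.8 -237.6] [ 479.5 -238.2   79.5]
index_mark 0.63 [265.9 259. ] [ 520.5 -232.8] [ 518.2 -231.8   51.6]
lid_knob 0.71 [296.
[... 523 characters left out ...]
 [365.6 120.3  12.1]
warmer 0.72 [295.5 296. ] [ 660.5 -206.4] [ 715.7 -235.7   70.8]
cup 0.9 [374.6 287.7] [763.5  18.1] [838.1 -55.2 111.7]
hammer 0.72 [416.8 198.7] [475.7 477.6] [489.7 461.2  14.2]
tin 0.7 [216.1 317.3] [ 607.4 -436.6] [ 644.2 -443.8   43.9]
tin 0.33 [391.4 238.4] [612.  219.5] [620.8 210.3  10.6]
{'t': 1.2, 'qpos': array([ 1.3,  0.4,  1.6, -0. ,  1.1, -0. ]), 'qvel': array([ 0.,  0., -0., -0.,  0., -0.]), 'joint_torque': array([ -0. , -54.5, -27.4,   0.1,   0. ,  -0. ]), 'ee_pos': array([137.5, 609.7, 222.7]), 'orientation': array([ 0.3,  3.1, -0. ]), 'ft_force': array([-0.1,  0.3, -0.1]), 'moment': array([ 0.,  0., -0.]), 'grasp_force': 0.0, 'width': 87.68489123170205}
```

```bash
python3 -c "
import cv2,numpy as np
a=cv2.imread('pics/top.png');b=cv2.imread('pics/scene.png');print(a.shape)"
```

```text
(400, 640, 3)
```

View pics/top.png

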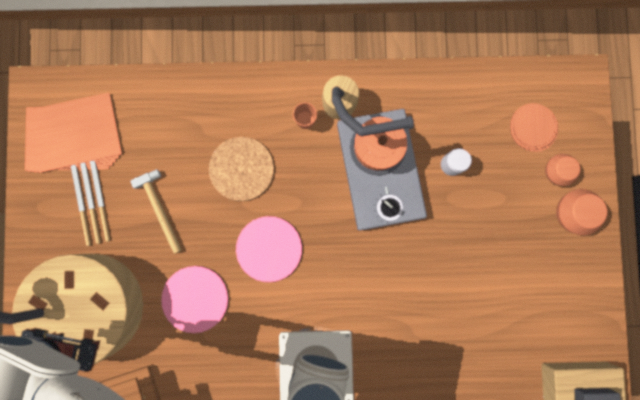

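View pics/scene.png

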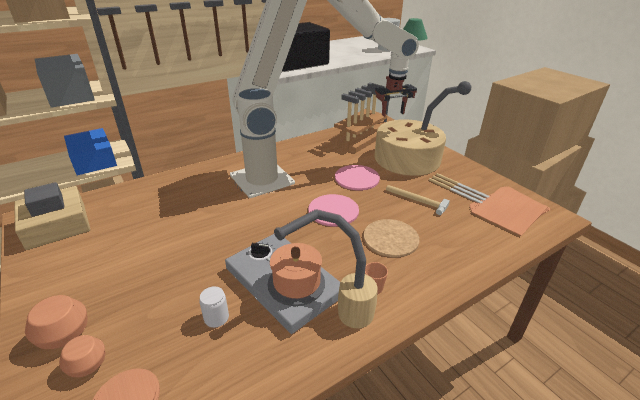

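Top view: the cork pad is at (241,169). The pink discs at (269,249) and (195,299) are look-alikes. The warmer with its dial is at (390,205) and the pot at (382,140). The stump with its own stake at far left is not the one meant. I'll confirm the pad and dial in one enlarged crop and fit the geometry from depth.

```bash
python3 - <<'E'
from h import *
np.set_printoptions(precision=1,suppress=True)
p=viewer.get_image('top')
c=np.ascontiguousarray(p['pixels'])[90:290,200:440]
cv2.imwrite('pics/crop.png',cv2.cvtColor(cv2.resize(c,None,fx=3,fy=3,interpolation=cv2.INTER_CUBIC),cv2.COLOR_RGB2BGR))
def cloud(p):
    z=p['range_z']; v,u=np.mgrid[:400,:640]; d=np.stack([(u-p['cx'])/p['fx']*z,-(v-p['cy'])/p['fy']*z,-z],-1)
    T=np.array(p['T']); return d@T[:3,:3].T+T[:3,3]
W=cloud(p); col=p['pixels'].astype(int); ok=p['range_z']>0
x,y,z=W[...,0],W[...,1],W[...,2]
m=ok&(z>43)&(z<57)&(x>380)&(x<800)&(y<-60)&(y>-340)
r=cv2.minAreaRect(W[m][:,:2].astype(np.float32)); print('box',r, cv2.boxPoints(r))
m=ok&(z>70)&(z<90)&(x>400)&(x<560)&(y<-150)&(y>-300); q=W[m]; print('bar',len(q),q.mean(0),cv2.minAreaRect(q[:,:2].astype(np.float32)))
m=ok&(z>6)&(z<20)&(abs(x-606)<130)&(abs(y-219)<130); print('pad',cv2.minEnclosingCircle(W[m][:,:2].astype(np.float32)),W[m].mean(0))
m=ok&(z>165)&(z<200)&(abs(x-646)<60)&(abs(y+200)<60); print('knob',m.sum(),W[m].mean(0))
m=ok&(z>132)&(z<152)&(abs(x-646)<120)&(abs(y+200)<120); print('lid',m.sum(),cv2.minEnclosingCircle(W[m][:,:2].astype(np.float32)))
m=ok&(z>255)&(z<320)&(abs(x-646)<150)&(abs(y+200)<150); print('stake',m.sum(),cv2.minAreaRect(W[m][:,:2].astype(np.float32)),W[m][:,2].max())
for n in ['dial_grip','pad','cup','tin','warmer']: print(n,models.look_for(p,n)[:2])
# scene-camera cloud too
s=viewer.get_image('scene');V=cloud(s);x,y,z=V[...,0],V[...,1],V[...,2]
m=(z>175)&(z<192)&(abs(x-646)<60)&(abs(y+200)<60); print('knob sc',m.sum(),V[m].mean(0))
m=(z>141)&(z<148)&(abs(x-646)<100)&(abs(y+200)<100); print('lid sc',m.sum(),cv2.minEnclosingCircle(V[m][:,:2].astype(np.float32)))
m=(z>6)&(z<16)&(abs(x-606)<120)&(abs(y-215)<120); print('pad sc',cv2.minEnclosingCircle(V[m][:,:2].astype(np.float32)))
E
```

```text
box ((609.4774169921875, -202.29563903808594), (368.4076232910156, 225.05291748046875), 9.975167274475098) [[ 408.6 -123.4]
 [ 447.6 -345. ]
 [ 810.4 -281.2]
 [ 771.4  -59.6]]
bar 103 [ 477.9 -230.3   80.1] ((479.02703857421875, -230.27252197265625), (56.30508804321289, 14.741540908813477), 46.9356575012207)
pad ((604.6851196289062, 219.5526580810547), 173.76724243164062) [610.9 218.3  11.8]
knob 77 [ 656.7 -197.4  181.6]
lid 1591 ((658.1343383789062, -198.460693359375), 74.52967071533203)
stake 986 ((686.3298950195312, -152.80621337890625), (219.36553955078125, 88.7115478515625), 69.38463592529297) 304.7735338499933
dial_grip [{'bbox': [392.3, 206.3, 21.0, 21.6], 'conf': 0.88}]
pad [{'bbox': [195.4, 300.6, 68.6, 67.5], 'conf': 0.91}, {'bbox': [241.1, 169.9, 63.9, 64.7], 'conf': 0.75}]
cup [{'bbox': [305.4, 117.5, 25.3, 24.2], 'conf': 0.59}]
tin [{'bbox': [455.6, 161.4, 34.3, 27.9], 'conf': 0.56}]
warmer [{'bbox': [381.6, 170.6, 83.9, 118.0], 'conf': 0.94}]
knob sc 67 [ 659.6 -202.4  182.5]
lid sc 1334 ((656.9102172851562, -200.0093231201172), 75.41386413574219)
pad sc ((611.240234375, 227.95687866210938), 136.75457763671875)
```

View pics/crop.png

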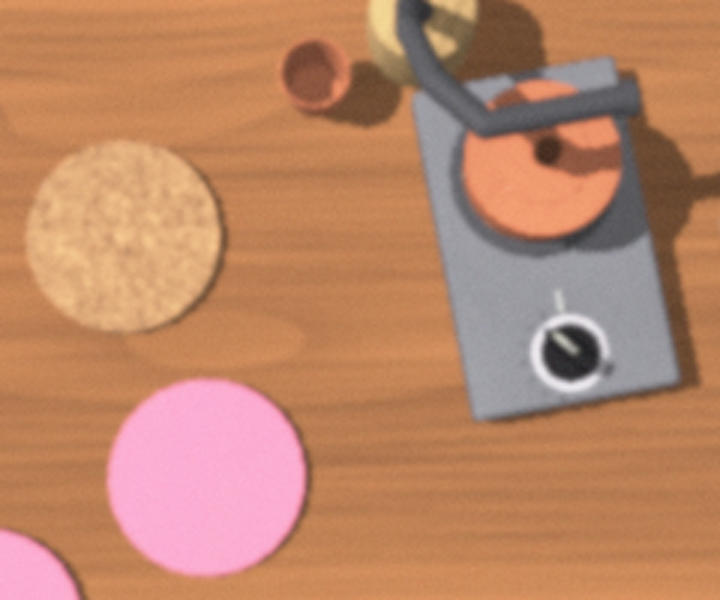

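The crop confirms it: the cork disc is at top-image pixel (241,169), with the speckled texture, and the pink ones are plain. The dial pointer (white line) points up-left, about 47° in world. The white rib points along about 10°, so I need to turn about 37° clockwise. Moving toward the dial now.

```bash
python3 - <<'E'
from h import *
from scipy.spatial.transform import Rotation as R
o=ctrl.get_obs(); print(R.from_rotvec(o['orientation']).as_matrix().round(3)); print(o['t'],o['qpos'])
E
```

```text
[[-0.975  0.22  -0.   ]
 [ 0.22   0.975 -0.   ]
 [ 0.    -0.    -1.   ]]
1.55 [ 1.32999358e+00  4.23098656e-01  1.62989586e+00  5.27015218e-06
  1.08861104e+00 -1.89796518e-02]
```

play_rows([
  [38,-16,0],
  [38,-16,0],
  [38,-16,0],
  [38,-16,0],
  [32,-26,0],
  [30,-28,0],
  [30,-28,0],
  [20,-36,0],
], yaw=[-7,-7,-7,-7,-7,-7,-7,-7])

```text
t: 2.22
ee_pos: [404.0, 427.1, 222.9]
orientation: [1.781, 2.588, 0.003]
ft_force: [0.7, 0.5, 0.6]
width: 88.0
grasp_force: 0.0
```

play_rows([
  [6,-40,0],
  [6,-40,0],
  [6,-40,0],
  [6,-40,0],
  [6,-40,0],
  [6,-40,0],
  [6,-40,0],
  [6,-40,0],
], yaw=[-7,-7,-7,-7,-7,-7,-7,-7])

```text
t: 2.88
ee_pos: [449.5, 105.9, 223.0]
orientation: [2.787, 1.45, 0.001]
ft_force: [0.3, -0.9, 0.7]
width: 87.6
grasp_force: 0.0
```

play_rows([
  [3,-40,0],
  [3,-40,0],
  [3,-40,0],
  [3,-40,0],
  [3,-40,0],
  [3,-40,-5],
  [3,-40,-10],
  [3,-38,-10],
], yaw=[-4,-4,0,0,0,0,0,0])

```text
t: 3.55
ee_pos: [473.6, -212.8, 198.0]
orientation: [2.877, 1.259, 0.002]
ft_force: [1.0, 0.7, 0.1]
width: 88.3
grasp_force: 0.0
```

```bash
cat >> h.py <<'E'
from scipy.spatial.transform import Rotation as Rot
def pose():
    o=ctrl.get_obs(); return o,Rot.from_rotvec(o['orientation']).as_matrix(),np.array(o['ee_pos'])
E
python3 - <<'E'
from h import *
o,R,t=pose(); p=viewer.get_image('wrist'); save(p,'w1.png')
print(t,R.round(3),o['qpos'].round(2),p['fx'],p['cx'],p['cy'],np.round(p['hand_eye'],3))
for n in ['dial_grip','index_mark']: print(n,models.landmark_of(p,n)[:2])
E
```

```text
[ 473.60449796 -212.80414312  197.96086631] [[ 0.679  0.735  0.002]
 [ 0.735 -0.679 -0.001]
 [ 0.001  0.002 -1.   ]] [-0.45  0.3   1.88 -0.    0.96  0.3 ] 309.70691628693146 320.73386430636606 202.01594504221381 [[ 1.00000e-03  9.69000e-01  2.48000e-01  6.82890e+01]
 [ 1.00000e+00 -1.00000e-03  0.00000e+00  4.82000e-01]
 [ 0.00000e+00  2.48000e-01 -9.69000e-01 -1.62751e+02]
 [ 0.00000e+00  0.00000e+00  0.00000e+00  1.00000e+00]]
dial_grip [{'location': [339.4, 211.6], 'conf': 0.93}]
index_mark [{'location': [366.9, 162.0], 'conf': 0.56}]
```

View pics/w1.png

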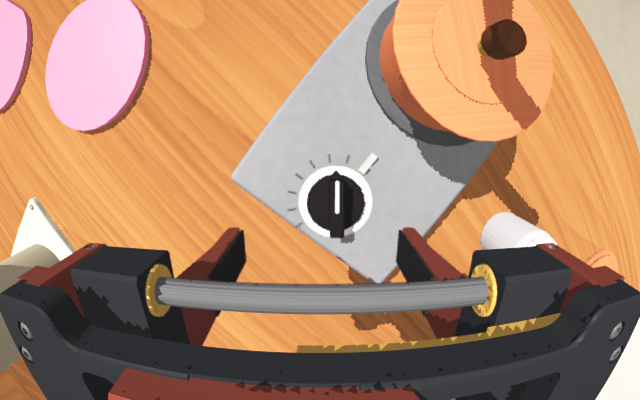

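The wrist view shows the dial at about (337,205) with its nose up (337,173). The white rib is at (369,163) and the knob at (503,40). I'll unproject these.

```bash
cat >> h.py <<'E'
def wun(p,R,t,u,v,h):
    a=np.array([(u-p['cx'])/p['fx'],(v-p['cy'])/p['fy']]); r=np.hypot(*a); s=np.sin(r)/max(r,1e-9)
    d=np.array([a[0]*s,-a[1]*s,-np.cos(r)]); E=np.array(p['hand_eye'])
    o=R@E[:3,3]+t; w=R@E[:3,:3]@d
    return o+w*(h-o[2])/w[2]
E
python3 - <<'E'
from h import *
np.set_printoptions(precision=1,suppress=True)
o,R,t=pose(); p=viewer.get_image('wrist')
g=np.ascontiguousarray(p['pixels']).astype(int); 
# white line on the bar top, rib, white ring, black
sub=g[150:245,295:385]; br=sub.min(-1)
lab=(br>205).astype(np.uint8); n,L,S,C=cv2.connectedComponentsWithStats(lab)
for i in range(1,n):
    if S[i,4]>15: print(S[i],C[i]+[295,150])
for n_,uv,h in [('nose',(337,172),80),('lineTop',(337.5,181),82),('lineBot',(337.5,213),82),('barback',(337.5,236),70),('rib',(369.5,163),56),('ribfar',(376,155),57),('ribnear',(363,170),57),('knob',(503,40),184)]:
    print(n_,wun(p,R,t,*uv,h))
for c,h in [((335.5,202),52)]: print('ring',wun(p,R,t,*c,h))
E
```

```text
[ 64   2  20  21 171] [368.5 162.3]
[   4   15   75   72 1492] [334.2 195.6]
[42 31  3 33 97] [338.  196.7]
nose [ 501.  -204.6   80. ]
lineTop [ 495.9 -210.8   82. ]
lineBot [ 475.5 -233.3   82. ]
barback [ 457.5 -254.2   70. ]
rib [ 529.4 -223.4   56. ]
ribfar [ 539.5 -221.6   57. ]
ribnear [ 519.9 -224.1   57. ]
knob [ 646.8 -196.7  184. ]
ring [ 477.1 -230.8   52. ]
```

play_rows([
  [4,-18,0],
  [0,0,-30],
  [0,0,-30],
  [0,0,-30],
  [0,0,-25],
  [0,0,-15],
  [0,0,-8],
  [0,0,0],
], yaw=[0,0,0,0,0,0,0,0])

```text
t: 4.42
ee_pos: [476.8, -226.6, 58.6]
orientation: [-2.875, -1.262, 0.003]
ft_force: [0.8, 0.9, 0.6]
width: 88.0
grasp_force: 0.0
```

play_rows([
  [0,0,0],
  [0,0,0],
  [0,0,0],
  [0,0,0],
  [0,0,0],
  [0,0,0],
  [0,0,0],
  [0,0,0],
], yaw=[0,0,0,0,0,0,0,0], gripper=1)

```text
t: 5.08
ee_pos: [477.5, -228.4, 59.8]
orientation: [2.878, 1.26, 0.0]
ft_force: [-0.1, -0.2, 1.1]
width: 37.9
grasp_force: 0.0
```

play_rows([
  [0,-1.5,0],
  [0,0,0],
  [0,0,0],
  [0,0,0],
  [0,0,0],
  [0,0,0],
], yaw=[0,0,0,0,0,0])

```text
t: 5.58
ee_pos: [478.0, -230.4, 59.7]
orientation: [2.877, 1.26, 0.001]
ft_force: [2.6, -4.7, -3.5]
width: 13.6
grasp_force: 30.0
```

play_rows([
  [0,0,0],
  [0,0,0],
  [0,0,0],
  [0,0,0],
  [0,0,0],
  [0,0,0],
  [0,0,0],
  [0,0,0],
], yaw=[-5,-7,-7,-7,-7,-5,-1,0])

```text
t: 6.25
ee_pos: [478.5, -231.3, 59.7]
orientation: [3.131, 0.225, 0.003]
ft_force: [3.4, -9.2, -6.5]
width: 13.7
grasp_force: 30.0
```

play_rows([
  [0,0,0],
  [0,0,0],
  [0,0,0],
  [0,0,0],
  [0,0,30],
  [0,0,40],
  [0,0,40],
  [0,0,10],
], yaw=[0,0,0,0,0,0,0,0], gripper=0)

```text
t: 6.92
ee_pos: [480.0, -230.8, 185.1]
orientation: [3.13, 0.227, 0.01]
ft_force: [1.2, -1.0, 1.3]
width: 63.6
grasp_force: 0.0
```

```bash
python3 - <<'E'
from h import *
np.set_printoptions(precision=1,suppress=True)
o,R,t=pose(); p=viewer.get_image('wrist'); save(p,'w2.png'); print(t,o['qpos'].round(2))
g=np.ascontiguousarray(p['pixels']).astype(int)
n,L,S,C=cv2.connectedComponentsWithStats((g.min(-1)>205).astype(np.uint8))
for i in range(1,n):
    if 30<S[i,4]<3000 : print(S[i],C[i],wun(p,R,t,*C[i],56),wun(p,R,t,*C[i],82))
for n_,h in [('dial_grip',78),('index_mark',54),('lid_knob',171),('stake_tip',281),('pot',58)]:
    for r in models.landmark_of(p,n_)[:1]: print(n_,r,wun(p,R,t,*r['location'],h))
E
```

```text
[ 480.  -230.8  185.1] [-0.5  0.3  1.9  0.   0.9  1. ]
[214  33   4  51  95] [215.1  56.6] [ 603.3 -109.7   56. ] [ 598.3 -119.5   82. ]
[215  96  27 145 757] [225.7 190.3] [ 472.6 -136.8   56. ] [ 479.2 -144.3   82. ]
[372 103  17   9  50] [377.1 106.2] [ 574. -271.   56.] [ 571.6 -266.5   82. ]
[ 281  133   80  102 1699] [316.8 185.2] [ 490.4 -225.9   56. ] [ 495.4 -225.4   82. ]
[319 175   4  34 134] [320.5 191.5] [ 484.7 -230.3   56. ] [ 490.2 -229.4   82. ]
[229 177  15   8  37] [236.5 180.2] [ 484.3 -147.1   56. ] [ 489.9 -153.6   82. ]
[243 197  13  11  48] [249.5 201.1] [ 465.1 -162.3   56. ] [ 472.4 -167.4   82. ]
[239 220   8  16  52] [242.8 227.6] [ 436.4 -157.6   56. ] [ 446.2 -163.1   82. ]
[329 228  12   7  58] [333.3 230.6] [ 447.1 -248.7   56. ] [ 456.  -246.2   82. ]
[  0 235  27  57 605] [ 11.  260.6] [300.8 263.   56. ] [322.7 220.1  82. ]
dial_grip {'location': [322.5, 203.8], 'conf': 0.79} [ 478.4 -233.    78. ]
index_mark {'location': [318.4, 143.1], 'conf': 0.69} [ 530.4 -221.6   54. ]
```

View pics/w2.png

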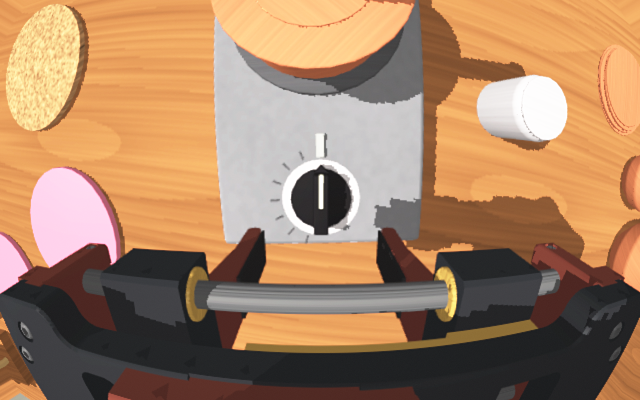

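The dial pointer (320,170) now lines up with the rib (320,145). The commands only turn about z, so I need a tilt some other way. My idea is to drive outward past the reach limit, heading about 8° at a height clear of everything, and see whether the arm tilts the tool to follow.

play_rows([
  [0,10,40],
  [0,10,40],
  [0,12,39],
  [8,32,22],
  [10,36,10],
  [12,38,8],
  [12,38,8],
  [12,38,8],
], yaw=[0,0,0,0,0,0,0,0])

```text
t: 7.88
ee_pos: [531.1, -14.1, 353.2]
orientation: [-3.133, -0.226, 0.005]
ft_force: [1.3, 0.2, 0.5]
width: 88.1
grasp_force: 0.0
```

play_rows([
  [12,38,0],
  [14,38,0],
  [20,30,0],
  [38,10,0],
  [40,6,0],
  [40,6,0],
  [40,6,0],
  [40,6,0],
], yaw=[0,0,0,0,0,0,0,0])

```text
t: 8.55
ee_pos: [776.7, 124.7, 351.2]
orientation: [3.133, 0.228, -0.007]
ft_force: [1.1, -0.1, -0.1]
width: 88.0
grasp_force: 0.0
```

play_rows([
  [40,6,0],
  [40,6,0],
  [40,6,0],
  [40,6,0],
  [40,6,0],
  [40,6,0],
  [40,6,0],
  [40,6,0],
], yaw=[0,0,0,0,0,0,0,0])

```text
t: 9.22
ee_pos: [1000.1, 157.3, 320.5]
orientation: [-3.128, -0.227, -0.079]
ft_force: [0.0, 0.3, 0.4]
width: 87.7
grasp_force: 0.0
```

```bash
python3 - <<'E'
from h import *
o,R,t=pose(); print(o['t'],t.round(1),o['qpos'].round(3)); print(R.round(3))
E
```

```text
9.2167 [1000.1  157.3  320.5] [1.440e-01 1.147e+00 9.000e-02 1.000e-03 1.855e+00 1.570e+00]
[[ 0.988  0.144  0.05 ]
 [ 0.144 -0.99   0.008]
 [ 0.05  -0.001 -0.999]]
```

It does tilt: slightly outward, about 3°. Pushing further.

play_rows([
  [41,6,0],
  [41,6,0],
  [41,6,0],
  [41,6,0],
  [41,6,0],
  [41,6,0],
  [41,6,0],
  [41,6,0],
], yaw=[0,0,0,0,0,0,0,0])

```text
t: 9.88
ee_pos: [1085.6, 167.6, 259.4]
orientation: [-3.084, -0.223, -0.414]
ft_force: [-0.6, -1.0, 0.4]
width: 87.8
grasp_force: 0.0
```

```bash
python3 - <<'E'
from h import *
o,R,t=pose(); print(o['t'],t.round(1),o['qpos'].round(3)); print(R.round(3))
E
```

```text
9.8833 [1085.6  167.6  259.4] [0.141 1.218 0.091 0.004 1.566 1.568]
[[ 0.955  0.145  0.26 ]
 [ 0.139 -0.989  0.041]
 [ 0.264 -0.003 -0.965]]
```

play_rows([
  [40,6,10],
  [40,6,10],
  [40,6,10],
  [40,6,10],
  [40,6,10],
  [40,6,10],
  [40,6,10],
  [40,6,10],
], yaw=[0,0,0,0,0,0,0,0])

```text
t: 10.55
ee_pos: [1148.7, 176.1, 277.8]
orientation: [-3.005, -0.218, -0.74]
ft_force: [-0.3, -0.2, 0.1]
width: 87.8
grasp_force: 0.0
```

play_rows([
  [40,6,10],
  [40,6,10],
  [40,6,10],
  [40,6,10],
  [40,6,10],
  [40,6,10],
], yaw=[0,0,0,0,0,0])

```text
t: 11.05
ee_pos: [1191.9, 182.1, 292.6]
orientation: [-2.927, -0.212, -0.969]
ft_force: [-0.9, 0.0, 1.3]
width: 88.0
grasp_force: 0.0
```

```bash
python3 - <<'E'
from h import *
o,R,t=pose(); print(o['t'],t.round(1),o['qpos'].round(3)); print(R.round(3), np.degrees(np.arccos(-R[2,2])))
E
```

```text
11.05 [1191.9  182.1  292.6] [0.14  1.234 0.091 0.009 1.177 1.565]
[[ 0.794  0.146  0.59 ]
 [ 0.114 -0.989  0.091]
 [ 0.597 -0.005 -0.802]] 36.665184414515544
```

Tilt is 36.7° with the closing axis level and a heading of about 9°, as needed. Retreating and moving over to the warmer's robot side.

play_rows([
  [-40,-4,3],
  [-40,-4,3],
  [-40,-4,3],
  [-40,-4,3],
  [-40,-4,0],
  [-40,-4,0],
  [-40,-4,0],
  [-40,-4,0],
], yaw=[0,0,0,0,0,0,0,0])

```text
t: 11.72
ee_pos: [915.3, 154.7, 304.1]
orientation: [-2.927, -0.212, -0.969]
ft_force: [1.1, 0.3, 0.6]
width: 87.8
grasp_force: 0.0
```

play_rows([
  [-40,-4,0],
  [-40,-4,0],
  [-40,-4,0],
  [-40,-4,0],
  [-40,-8,0],
  [-38,-15,0],
  [-30,-28,0],
  [-15,-38,0],
], yaw=[0,0,0,0,0,0,0,0])

```text
t: 12.38
ee_pos: [630.7, 51.1, 303.7]
orientation: [-2.927, -0.216, -0.966]
ft_force: [-0.0, 0.4, -0.1]
width: 87.8
grasp_force: 0.0
```

```bash
python3 - <<'E'
from h import *
o,R,t=pose(); print(o['t'],t.round(1),o['qpos'].round(3)); print(R.round(3), np.degrees(np.arccos(-R[2,2])))
E
```

```text
12.3833 [630.7  51.1 303.7] [0.023 0.133 1.984 0.205 0.398 1.283]
[[ 0.795  0.149  0.588]
 [ 0.116 -0.989  0.093]
 [ 0.596 -0.005 -0.803]] 36.55842022359375
```

play_rows([
  [-12,-36,0],
  [-12,-36,0],
  [-8,-37,-3],
  [-3,-37,-5],
  [0,-37,-8],
  [0,-37,-8],
  [0,-30,-8],
  [0,-8,-4],
], yaw=[0,0,0,0,0,0,0,0])

```text
t: 13.05
ee_pos: [599.3, -212.0, 267.8]
orientation: [-2.931, -0.204, -0.969]
ft_force: [-0.4, 0.0, 0.2]
width: 87.7
grasp_force: 0.0
```

```bash
python3 - <<'E'
from h import *
np.set_printoptions(precision=1,suppress=True)
o,R,t=pose(); p=viewer.get_image('wrist'); save(p,'w3.png'); print(o['t'],t,o['qpos'].round(3)); print(R.round(3))
for n_,h in [('lid_knob',171),('stake_tip',281),('lid',130)]:
    for r in models.landmark_of(p,n_)[:2]: print(n_,r,wun(p,R,t,*r['location'],h))
E
```

```text
13.05 [ 599.3 -212.   267.8] [-0.5  0.2  2.   0.8  0.6  0.3]
[[ 0.8  0.1  0.6]
 [ 0.1 -1.   0.1]
 [ 0.6 -0.  -0.8]]
lid_knob {'location': [314.1, 212.3], 'conf': 0.85} [ 655.3 -197.2  171. ]
stake_tip {'location': [416.2, 126.3], 'conf': 0.57} [ 683.  -262.3  281. ]
lid {'location': [316.7, 223.5], 'conf': 0.96} [ 658.2 -198.5  130. ]
```

View pics/w3.png

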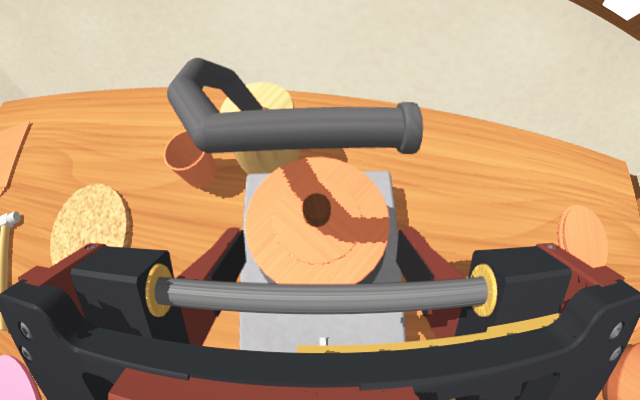

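The wrist view shows the knob at (316,208), clear under the stake bar at (310,130) with its tip at (410,127). Knob centre is about (657,-198). Approaching along the tool axis.

play_rows([
  [0,4,-16],
  [15,2,-20],
  [15,2,-20],
  [15,2,-20],
  [8,1,-10],
  [0,0,0],
], yaw=[0,0,0,0,0,0])

```text
t: 13.75
ee_pos: [653.8, -193.8, 181.4]
orientation: [-2.926, -0.216, -0.964]
ft_force: [-1.3, 0.5, 0.5]
width: 87.6
grasp_force: 0.0
```

```bash
python3 - <<'E'
from h import *
np.set_printoptions(precision=1,suppress=True)
o,R,t=pose(); p=viewer.get_image('wrist'); print(o['t'],t,o['qpos'].round(3),o['ft_force']); print(R.round(3))
for n_,h in [('lid_knob',171),('lid',130)]:
    for r in models.landmark_of(p,n_)[:1]: 
        w=wun(p,R,t,*r['location'],h); print(n_,r,w)
print('need dp to grasp', np.array([657.5,-198.5,172.5])+19*R[:,2]-t)
E
```

```text
13.75 [ 653.8 -193.8  181.4] [-0.5  0.4  1.9  1.   0.4  0.1] [-1.3  0.5  0.5]
[[ 0.8  0.1  0.6]
 [ 0.1 -1.   0.1]
 [ 0.6 -0.  -0.8]]
lid_knob {'location': [330.2, 248.4], 'conf': 0.78} [ 657.  -198.7  171. ]
lid {'location': [328.6, 260.9], 'conf': 0.96} [ 657.4 -198.4  130. ]
need dp to grasp [ 14.8  -2.9 -24.2]
```

Consistent. Finishing the approach and closing, in two calls.

play_rows([
  [7,-3,-11],
  [6,0,-9],
  [2,0,-4],
  [0,0,0],
  [0,0,0],
], yaw=[0,0,0,0,0])

```text
t: 14.32
ee_pos: [668.5, -199.8, 159.7]
orientation: [-2.927, -0.212, -0.969]
ft_force: [1.0, 0.1, 0.9]
width: 87.8
grasp_force: 0.0
```

play_rows([
  [0,0,0],
  [0,0,0],
  [0,0,0],
  [0,0,0],
  [0,0,0],
  [0,0,0],
  [0,0,0],
  [0,0,0],
], yaw=[0,0,0,0,0,0,0,0], gripper=1)

```text
t: 14.98
ee_pos: [668.7, -200.0, 159.7]
orientation: [-2.927, -0.212, -0.969]
ft_force: [-0.3, -0.5, 0.5]
width: 37.9
grasp_force: 0.0
```

play_rows([
  [0,0,0],
  [0,0,0],
  [0,0,0],
  [0,0,0],
], yaw=[0,0,0,0])

```text
t: 15.32
ee_pos: [668.6, -199.7, 159.6]
orientation: [-2.927, -0.212, -0.969]
ft_force: [0.0, 1.5, 0.8]
width: 25.4
grasp_force: 30.0
```

play_rows([
  [0,0,3],
  [0,0,4],
  [0,0,5],
  [-1,0,4],
  [-6,-1,4],
  [-10,-2,3],
  [-15,-2,3],
  [-15,-2,3],
], yaw=[0,0,0,0,0,0,0,0])

```text
t: 15.98
ee_pos: [620.4, -206.9, 188.9]
orientation: [-2.927, -0.212, -0.969]
ft_force: [-0.9, 0.2, -2.1]
width: 25.6
grasp_force: 30.0
```

```bash
python3 - <<'E'
from h import *
np.set_printoptions(precision=2,suppress=True)
o,R,t=pose(); print(t,o['qpos'],o['ft_force'],o['moment'],R)
p=viewer.get_image('scene'); c=np.ascontiguousarray(p['pixels'])[180:330,180:380]
cv2.imwrite('pics/s2.png',cv2.cvtColor(cv2.resize(c,None,fx=3.5,fy=3.5,interpolation=cv2.INTER_CUBIC),cv2.COLOR_RGB2BGR))
E
```

```text
[ 620.36 -206.9   188.87] [-0.52  0.38  1.98  1.01  0.45  0.06] [-0.87  0.25 -2.13] [-0.1   0.57  0.  ] [[ 0.79  0.15  0.59]
 [ 0.11 -0.99  0.09]
 [ 0.6  -0.01 -0.8 ]]
```

View pics/s2.png

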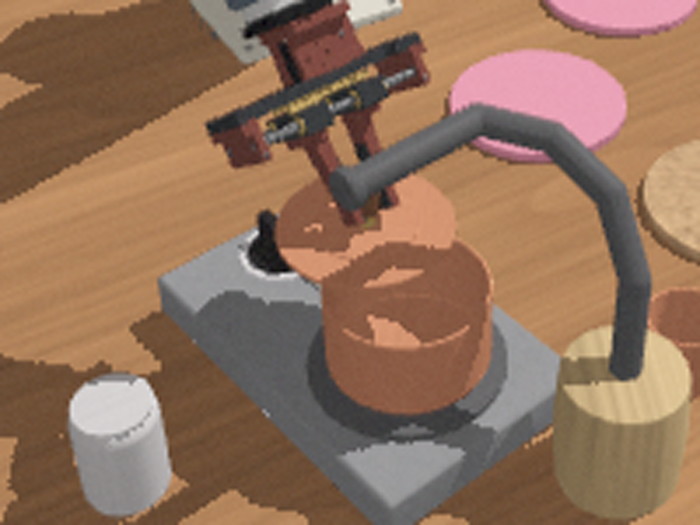

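The lid is off and held, the pot is still on its plate and the dial is untouched. Next I back out, refine the pad centre, and check the wrist limit for the low tilted pose with a small kinematic fit.

play_rows([
  [-20,-3,3],
  [-25,-3,4],
  [-25,-3,5],
  [-20,-3,5],
  [-10,5,5],
  [0,12,5],
], yaw=[0,0,0,0,0,0])

```text
t: 16.53
ee_pos: [519.6, -202.8, 215.9]
orientation: [-2.929, -0.207, -0.969]
ft_force: [0.5, -0.4, -1.6]
width: 25.4
grasp_force: 30.0
```

```bash
python3 - <<'E'
from h import *
from scipy.optimize import least_squares
np.set_printoptions(precision=3,suppress=True)
D=[(.423,1.63,1.089,625,222.7),(1.147,.09,1.855,1012.4,320.5),(1.218,.091,1.566,1098.5,259.4),(1.234,.091,1.177,1205.7,292.6)]
def fk(P,q):
    a,b,L,h=P; s=np.cumsum(q); return np.array([a*np.sin(s[0])+b*np.sin(s[1])+L*np.sin(s[2]),h+a*np.cos(s[0])+b*np.cos(s[1])+L*np.cos(s[2])])
f=least_squares(lambda P:np.concatenate([fk(P,d[:3])-d[3:] for d in D]),[400,400,250,200]); P=f.x; print(P,f.fun)
a,b,L,h=P
def chk(t,head,tilt=.638):
    zt=np.array([np.sin(tilt)*np.cos(head),np.sin(tilt)*np.sin(head),-np.cos(tilt)]); w=t-L*zt
    r=np.hypot(*w[:2]); z=w[2]-h; d=np.hypot(r,z); j3=np.arccos(np.clip((d*d-a*a-b*b)/(2*a*b),-1,1))
    g=np.arctan2(r,z); j2=g-np.arctan2(b*np.sin(j3),a+b*np.cos(j3)); az=np.arctan2(w[1],w[0]); s=j2+j3
    fo=np.array([np.sin(s)*np.cos(az),np.sin(s)*np.sin(az),np.cos(s)]); return j2,j3,np.arccos(fo@zt),az
o,R,t=pose(); print(t,o['qpos'],chk(t,np.arctan2(R[1,2],R[0,2])))
for hd in [-30,-20,-10,0,9,30]:
    e=np.radians(hd); c=np.array([608+11*np.cos(e),219+11*np.sin(e),42]); print(hd,np.array(chk(c,e)))
p=viewer.get_image('top'); hsv=cv2.cvtColor(np.ascontiguousarray(p['pixels']),cv2.COLOR_RGB2HSV)
print(hsv[160:180:5,230:250:5].reshape(-1,3), hsv[120,240],hsv[215,240])
z=p['range_z']; v,u=np.mgrid[:400,:640]; T=np.array(p['T'])
zw=(np.stack([(u-p['cx'])/p['fx']*z,-(v-p['cy'])/p['fy']*z,-z],-1)@T[:3,:3].T+T[:3,3])[...,2]
m=(zw>6)&(zw<18)&(u>195)&(u<290)&(v>125)&(v<215); m=cv2.morphologyEx(m.astype(np.uint8),cv2.MORPH_OPEN,np.ones((5,5)))
n,Lb,S,C=cv2.connectedComponentsWithStats(m)
for i in range(1,n): 
    if S[i,4]>500: print(S[i],C[i],unproj(p,*C[i],h=12))
E
```

```text
[584.551 470.222 339.018 257.796] [ 31.424  11.051 -18.487  -6.864  -6.438  -4.969   4.448   0.781]
[ 519.581 -202.753  215.882] [-0.629  0.216  2.142  1.006  0.519 -0.031] (np.float64(0.1375654350479667), np.float64(2.268358088053735), np.float64(0.4950465399775317), np.float64(-0.629245372441502))
-30 [0.612 2.073 0.591 0.618]
-20 [0.588 2.137 0.5   0.586]
-10 [0.568 2.191 0.42  0.541]
0 [0.553 2.232 0.358 0.484]
9 [0.545 2.256 0.321 0.424]
30 [0.545 2.257 0.319 0.272]
[[ 14 113 227]
 [ 15 109 236]
 [ 15 109 237]
 [ 15 113 223]
 [ 15 115 226]
 [ 15 113 230]
 [ 16 111 237]
 [ 15 110 231]
 [ 15 114 229]
 [ 15 115 220]
 [ 17 103 244]
 [ 15 112 228]
 [ 15 115 227]
 [ 16 110 237]
 [ 15 114 222]
 [ 14 115 219]] [ 13 143 205] [ 12 142 196]
[ 216  148   57   47 1004] [242.384 172.501] [597.74  213.159  12.   ]
```

```bash
python3 - <<'E'
from h import *
np.set_printoptions(precision=1,suppress=True)
for c,(u0,u1,v0,v1) in [('top',(200,283,128,212)),('scene',(355,428,212,262))]:
    p=viewer.get_image(c); g=cv2.GaussianBlur(np.ascontiguousarray(p['pixels']),(5,5),0); hsv=cv2.cvtColor(g,cv2.COLOR_RGB2HSV)
    S=hsv[v0:v1,u0:u1,1]; th,m=cv2.threshold(S,0,255,cv2.THRESH_BINARY_INV+cv2.THRESH_OTSU)
    m=cv2.morphologyEx(m,cv2.MORPH_OPEN,np.ones((5,5)))
    k=max(cv2.findContours(m,cv2.RETR_EXTERNAL,cv2.CHAIN_APPROX_NONE)[0],key=cv2.contourArea)
    W=np.array([unproj(p,q[0][0]+u0,q[0][1]+v0,h=12)[:2] for q in k])
    A=np.c_[2*W,np.ones(len(W))]; s=np.linalg.lstsq(A,(W**2).sum(1),rcond=None)[0]; r=np.sqrt(s[2]+s[0]**2+s[1]**2)
    print(c,th,'circle',s[:2],r,'minmax',W.min(0),W.max(0),'enc',cv2.minEnclosingCircle(W.astype(np.float32)))
    for f in models.landmark_of(p,'pad')[:3]: print(f,unproj(p,*f['location'],h=0))
E
```

```text
top 126.0 circle [610.7 217.5] 99.0175881093188 minmax [512.3 118.3] [709.2 316.1] enc ((610.6962890625, 217.74636840820312), 101.50311279296875)
{'location': [193.8, 299.3], 'conf': 0.91} [212.9 367.3   0. ]
{'location': [271.4, 249.4], 'conf': 0.83} [359.2 128.4   0. ]
{'location': [241.1, 171.9], 'conf': 0.65} [601.4 218.9   0. ]
scene 60.0 circle [597.9  86.4] 50.23519431137082 minmax [524.   35.2] [662.7 126.2] enc ((592.2869873046875, 86.4573974609375), 76.06925964355469)
{'location': [388.9, 237.1], 'conf': 0.86} [601.6 216.6   0. ]
{'location': [331.5, 208.6], 'conf': 0.73} [345.9 137.3   0. ]
{'location': [356.8, 177.9], 'conf': 0.57} [212.7 363.7   0. ]
```

play_rows([
  [4,36,0],
  [6,39,0],
  [8,40,-4],
  [10,39,-6],
  [12,38,-8],
  [14,38,-8],
  [14,38,-8],
  [12,38,-8],
], yaw=[0,0,0,-3,-3,-3,0,0])

```text
t: 17.45
ee_pos: [567.4, 9.8, 190.9]
orientation: [-2.977, -0.078, -0.937]
ft_force: [0.1, 0.2, -2.1]
width: 25.2
grasp_force: 30.0
```

play_rows([
  [9,33,-10],
  [9,33,-10],
  [9,33,-10],
  [9,33,-10],
  [9,33,-10],
  [6,30,-10],
  [2,10,-5],
  [0,0,0],
], yaw=[0,0,0,0,0,0,0,0])

```text
t: 18.12
ee_pos: [588.2, 94.7, 162.0]
orientation: [-2.991, -0.076, -0.908]
ft_force: [-0.3, -0.3, -2.1]
width: 25.4
grasp_force: 30.0
```

```bash
python3 - <<'E'
from h import *
np.set_printoptions(precision=2,suppress=True)
o,R,t=pose(); print(t,o['qpos'],R)
p=viewer.get_image('wrist');save(p,'w4.png')
for n_,h in [('lid_knob',t[2]+11.4),('lid',t[2]-29.6),('pad',0)]:
    for r in models.landmark_of(p,n_)[:1]: print(n_,r,wun(p,R,t,*r['location'],h))
s=viewer.get_image('scene'); T=np.array(s['T']); c=np.ascontiguousarray(s['pixels'])[130:270,310:480]
a=cv2.resize(np.ascontiguousarray(p['pixels']),(480,300)); b=cv2.resize(c,None,fx=1.9,fy=1.9,interpolation=cv2.INTER_CUBIC)[:300]; b=cv2.copyMakeBorder(b,0,300-b.shape[0],0,0,cv2.BORDER_CONSTANT)
im=np.hstack([a,b])[:,:800]; cv2.imwrite('pics/mix.png',cv2.cvtColor(im,cv2.COLOR_RGB2BGR))
# lid plane from scene depth, copper pixels near the lid
z=s['range_z'];v,u=np.mgrid[:400,:640]; W=np.stack([(u-s['cx'])/s['fx']*z,-(v-s['cy'])/s['fy']*z,-z],-1)@T[:3,:3].T+T[:3,3]
L=t+[-10.9,2.4,-16]; 
m=(np.hypot(W[...,0]-L[0],W[...,1]-L[1])<80)&(abs(W[...,2]-L[2])<14); q=W[m]; hsv=cv2.cvtColor(np.ascontiguousarray(s['pixels']),cv2.COLOR_RGB2HSV)[m]
q=q[(hsv[:,0]<14)&(hsv[:,1]>90)]; c0=q.mean(0); n=np.linalg.svd(q-c0)[2][2]; print('lid',len(q),c0,'normal',n,cv2.minEnclosingCircle(q[:,:2].astype(np.float32)))
E
```

```text
[588.15  94.74 161.97] [ 0.18  0.33  2.14 -0.65  0.12  2.32] [[ 0.83  0.05  0.56]
 [ 0.04 -1.    0.03]
 [ 0.56  0.   -0.83]]
lid_knob {'location': [321.6, 264.9], 'conf': 0.84} [577.05  94.01 173.37]
lid {'location': [319.5, 277.2], 'conf': 0.88} [574.41  95.12 132.37]
pad {'location': [215.4, 247.9], 'conf': 0.73} [611.11 216.4    0.  ]
lid 787 [586.77  84.12 147.65] normal [0.05 0.01 1.  ] ((576.1221313476562, 91.81708526611328), 75.08209991455078)
```

View pics/mix.png

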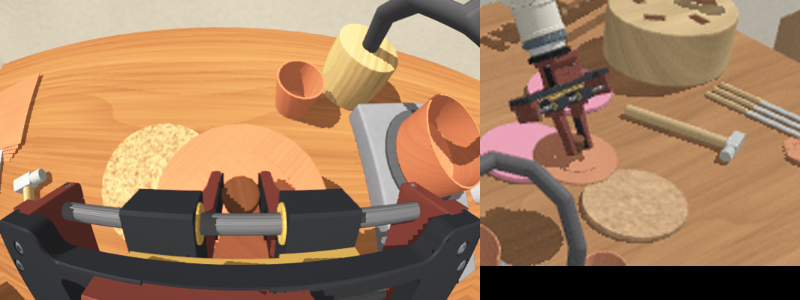

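The wrist hit joint limits near its singularity (j5 0.12, j6 2.32), so the moves were cut short and the tilt dropped about 2.5°. The lid is still held. I'll go up and out where j5 is larger and turn the heading past the radial direction, which gives j4 > 0 as at the pot. Then I'll come down on the pad.

play_rows([
  [14,4,18],
  [16,5,18],
  [16,5,18],
  [16,5,18],
  [16,5,18],
  [16,5,18],
  [16,5,18],
  [16,5,12],
], yaw=[0,0,0,0,0,0,0,0])

```text
t: 19.03
ee_pos: [713.8, 131.3, 302.3]
orientation: [-2.99, -0.072, -0.913]
ft_force: [0.6, 0.2, -2.6]
width: 25.2
grasp_force: 30.0
```

play_rows([
  [0,0,0],
  [0,0,0],
  [0,0,0],
  [0,0,0],
  [0,0,0],
  [0,0,0],
  [0,0,0],
  [0,0,0],
], yaw=[3,4,5,5,5,5,5,5])

```text
t: 19.7
ee_pos: [712.4, 130.9, 300.0]
orientation: [-2.673, -0.94, -0.815]
ft_force: [-0.0, 0.4, -3.0]
width: 25.1
grasp_force: 30.0
```

```bash
cat > st.py <<'E'
from h import *
np.set_printoptions(precision=3,suppress=True)
o,R,t=pose(); print(o['t'],t,o['qpos'],'tilt',np.degrees(np.arccos(-R[2,2])),'head',np.degrees(np.arctan2(R[1,2],R[0,2])),'yz',R[2,1],o['ft_force'],o['width'])
E
python3 st.py
```

```text
19.7 [712.396 130.868 300.   ] [0.019 0.327 1.714 0.562 0.692 0.55 ] tilt 33.88421059023559 head 38.66632405452908 yz 0.0007010429936446794 [-0.007  0.431 -3.014] 25.114965436284333
```

play_rows([
  [-12,12,-12],
  [-12,12,-22],
  [-12,12,-24],
  [-12,12,-24],
  [-12,12,-24],
  [-12,12,-24],
  [-12,12,-24],
  [-10,11,-24],
], yaw=[4,4,0,0,0,0,0,0])

```text
t: 20.37
ee_pos: [618.1, 226.0, 120.9]
orientation: [-2.579, -1.106, -0.784]
ft_force: [0.6, 0.9, -1.9]
width: 25.8
grasp_force: 30.0
```

```bash
cat >> st.py <<'E'
s=viewer.get_image('scene'); T=np.array(s['T'])
z=s['range_z'];v,u=np.mgrid[:400,:640]; W=np.stack([(u-s['cx'])/s['fx']*z,-(v-s['cy'])/s['fy']*z,-z],-1)@T[:3,:3].T+T[:3,3]
hd=R[:2,2]/np.hypot(*R[:2,2]); L=t+[-12*hd[0],-12*hd[1],-16]
m=(np.hypot(W[...,0]-L[0],W[...,1]-L[1])<82)&(abs(W[...,2]-L[2])<11); q=W[m]; hsv=cv2.cvtColor(np.ascontiguousarray(s['pixels']),cv2.COLOR_RGB2HSV)[m]
q=q[(hsv[:,0]<14)&(hsv[:,1]>90)]; c0=q.mean(0); n=np.linalg.svd(q-c0)[2][2]; print('lid',len(q),c0,'normal',n*np.sign(n[2]),cv2.minEnclosingCircle(q[:,:2].astype(np.float32)))
p=viewer.get_image('wrist')
for n_,h in [('lid_knob',t[2]+11.4),('lid',t[2]-29.1),('pad',0)]:
    for r in models.landmark_of(p,n_)[:2]: print(n_,r,wun(p,R,t,*r['location'],h))
E
python3 st.py
```

```text
20.3667 [618.141 226.006 120.928] [ 0.178  0.499  1.974  1.111  0.374 -0.059] tilt 33.7904270869887 head 46.24527909887038 yz 0.001921715831254639 [ 0.585  0.888 -1.86 ] 25.76172186406103
lid 691 [624.86  206.349 106.026] normal [0.04  0.037 0.999] ((611.11474609375, 215.2346649169922), 75.1884994506836)
lid_knob {'location': [319.4, 265.4], 'conf': 0.66} [609.998 217.955 132.328]
lid {'location': [319.3, 276.7], 'conf': 0.68} [608.487 216.619  91.828]
pad {'location': [27.4, 377.7], 'conf': 0.8} [214.155 365.464   0.   ]
```

play_rows([
  [0,0,-10],
  [0,0,-16],
  [0,0,-16],
  [0,0,-14],
  [0,0,-8],
  [0,0,-4],
  [0,0,0],
], yaw=[0,0,0,0,0,0,0])

```text
t: 21.2
ee_pos: [620.1, 225.9, 54.3]
orientation: [-2.578, -1.106, -0.786]
ft_force: [0.5, 0.7, -2.1]
width: 25.2
grasp_force: 30.0
```

```bash
python3 st.py
```

```text
21.2 [620.129 225.861  54.35 ] [ 0.176  0.627  1.98   1.462  0.337 -0.434] tilt 33.86040263051989 head 46.254901621917604 yz 0.0017951764553311989 [ 0.527  0.722 -2.112] 25.21132750327979
lid 660 [627.792 206.931  39.198] normal [0.038 0.038 0.999] ((611.5548095703125, 215.39060974121094), 75.46514129638672)
lid_knob {'location': [320.5, 265.1], 'conf': 0.85} [612.507 217.521  65.75 ]
lid {'location': [322.3, 275.9], 'conf': 0.74} [612.275 215.547  25.25 ]
pad {'location': [7.5, 372.5], 'conf': 0.78} [266.958 352.38    0.   ]
```

play_rows([
  [-1,1,-3],
  [0,0,-3],
  [0,0,-2],
  [0,0,-1],
  [0,0,-1],
  [0,0,0],
], yaw=[0,0,0,0,0,0])

```text
t: 21.95
ee_pos: [617.5, 227.6, 43.5]
orientation: [-2.577, -1.107, -0.783]
ft_force: [-1.7, -0.2, 1.3]
width: 24.9
grasp_force: 30.0
```

play_rows([
  [0,0,-0.7],
  [0,0,-0.7],
  [0,0,-0.6],
  [0,0,0],
], yaw=[0,0,0,0])

```text
t: 22.28
ee_pos: [617.8, 227.4, 42.1]
orientation: [-2.577, -1.107, -0.784]
ft_force: [-4.6, -2.9, 6.1]
width: 25.3
grasp_force: 30.0
```

Contact. Pressing a little further to level the lid.

play_rows([
  [0,0,-0.7],
  [0,0,-0.6],
  [0,0,0],
  [0,0,0],
], yaw=[0,0,0,0])

```text
t: 22.62
ee_pos: [617.9, 227.3, 40.9]
orientation: [-2.578, -1.107, -0.784]
ft_force: [-4.3, -3.6, 7.8]
width: 25.4
grasp_force: 30.0
```

```bash
python3 st.py
```

```text
22.6167 [617.923 227.298  40.936] [ 0.179  0.652  1.983  1.542  0.334 -0.516] tilt 33.82431936362415 head 46.35180207037258 yz 0.0011281633851265016 [-4.27  -3.635  7.821] 25.432236499252358
lid 677 [626.533 209.383  26.164] normal [ 0.013 -0.001  1.   ] ((611.9262084960938, 219.5359344482422), 76.97069549560547)
lid_knob {'location': [319.5, 264.1], 'conf': 0.85} [610.304 219.698  52.336]
lid_knob {'location': [58.6, 168.8], 'conf': 0.32} [504.801 405.176  52.336]
lid {'location': [317.5, 273.6], 'conf': 0.97} [608.83  220.224  11.836]
pad {'location': [5.7, 371.4], 'conf': 0.89} [280.858 347.602   0.   ]
```

The lid is level and seated. Release, then retreat along the tool axis.

play_rows([
  [0,0,0],
  [0,0,0],
  [0,0,0],
  [0,0,0],
  [0,0,0],
  [0,0,0],
  [0,0,0],
  [0,0,0],
], yaw=[0,0,0,0,0,0,0,0], gripper=0)

```text
t: 23.53
ee_pos: [617.6, 227.5, 40.1]
orientation: [-2.578, -1.107, -0.783]
ft_force: [-0.3, 0.9, -0.7]
width: 75.3
grasp_force: 0.0
```

play_rows([
  [-4,-4,8],
  [-6,-6,13],
  [-8,-8,18],
  [-8,-8,20],
  [-8,-8,25],
  [-6,-6,30],
  [0,0,35],
  [0,0,30],
], yaw=[0,0,0,0,0,0,0,0])

```text
t: 24.2
ee_pos: [577.0, 186.7, 220.7]
orientation: [-2.579, -1.106, -0.782]
ft_force: [1.4, 0.8, 0.1]
width: 87.8
grasp_force: 0.0
```

```bash
python3 - <<'E'
from h import *
np.set_printoptions(precision=1,suppress=True)
o,R,t=pose(); print(o['t'],t,o['ft_force'],o['width'])
p=viewer.get_image('scene'); save(p,'s3.png')
for n,h in [('lid',12),('lid_knob',53),('pad',0),('pot',58),('cup',0),('tin',0),('hammer',0)]:
    for r in models.landmark_of(p,n)[:1]: print(n,round(r['conf'],2),r['location'],unproj(p,*r['location'],h=h))
s=p;T=np.array(s['T']);z=s['range_z'];v,u=np.mgrid[:400,:640]; W=np.stack([(u-s['cx'])/s['fx']*z,-(v-s['cy'])/s['fy']*z,-z],-1)@T[:3,:3].T+T[:3,3]
m=(np.hypot(W[...,0]-611,W[...,1]-218)<95)&(W[...,2]>19)&(W[...,2]<34);q=W[m];n=np.linalg.svd(q-q.mean(0))[2][2];print(len(q),q.mean(0),n,cv2.minEnclosingCircle(q[:,:2].astype(np.float32)))
E
```

```text
24.2 [577.  186.7 220.7] [1.4 0.8 0.1] 87.79646414836714
lid_knob 0.83 [393.3, 225.6] [606.5 225.4  53. ]
pad 0.91 [390.6, 236.7] [603.2 223.3   0. ]
pot 0.62 [293.4, 281.8] [ 655.1 -208.8   58. ]
cup 0.85 [373.0, 288.8] [764.4  11.1   0. ]
tin 0.87 [217.2, 317.8] [ 610.8 -434.6    0. ]
hammer 0.81 [413.3, 199.0] [469.6 463.6   0. ]
818 [615.7 212.2  26.2] [0. 0. 1.] ((609.792236328125, 217.76895141601562), 75.35095977783203)
```

View pics/s3.png

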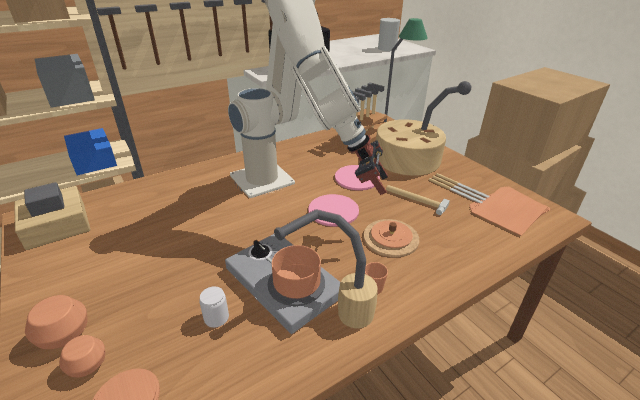

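The picture shows the lid at (391,233), knob up, flat and centred on the cork pad (609.8, 217.8 against 610.7, 217.5). The pot is on its plate at (297,270), the bystanders have not moved, and the arm is clear. Handing in.

```bash
python3 -c "
from h import *
print(ticket.close_job())"
```

```text
the job is handed in; nothing more can be done
None
```

I turned the dial to within about 2° of the index rib, then set the lid knob up within about 1 mm of the cork pad's centre; the pot, cup, hammer and tin are in place, and the job was handed in at about 24 s (no verdict returned).

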